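# Clamp a radio board in the rework carrier with running clearance

### The arm

A 6-joint arm with a two-finger parallel gripper is mounted at the origin on the work surface. World frame = base frame: x ahead of the robot, y to its left, z up, the work surface at z = 0. Lengths are in m, angles in rad, forces in N, time in s.
With the tool pointing down it reaches from about 0.35 to 0.775 m from the base axis. Payload 5.5 kg.
Tool frame: the origin (TCP) lies on the centre line of the jaws, within the pads' length; the fingertips stand 8 mm ahead of it and the grasp point (between the pads) lies 11 mm behind it; z points along the fingers, y is the direction in which the jaws open and shut (so a half turn about z gives the same grasp; the last joint's range is limited). The gripper opens to 85 mm and grips with 20 to 120 N. Pads are 22 mm wide; open, the fingers measure 114 mm over their backs; the gripper's body (76 mm by 85 mm) begins 54 mm behind the grasp point. The pads swing forward as they close: fully open they stand 13 mm farther back than shut.
Start: joints at [1.07, 0.313, 0.046, 1.304, 0, 1.431], TCP at [0.203, 0.538, 0.239] pointing down, gripper open.
Joint ranges: [-2.76, 2.76], [-0.86, 1.69], [-1.03, 1.26], [-2.2, 2.34], [-1.47, 1.5], [-3.14, 3.14]. Speed limits (rad/s): [2.57, 2.57, 3.14, 3.14, 3.14, 3.14].

### API

Orientations are given as a unit quaternion [w, x, y, z].
In Python, from workcell import env gives the robot as it stands. The module is installed in compiled form; this text tells all that it offers.
- The arm moves only by the tool play_rows, never from a script. Its argument "steps" is a list of rows, each an object with "claw": the closure in counts, from 0 (fully open) to 255 (shut); "dp": the shift along the tool's x, y, z in m, a list of three; "angular": the turn, a rotation vector about the tool's x, y, z in degrees, a list of three. In form: [{"claw": claw, "dp": [dx, dy, dz], "angular": [wx, wy, wz]}, ...]. A call has exactly 8 rows; each row shifts and turns the commanded pose from where the row before left it, along the tool's axes as they then stand; what a row does not reach is not made up. A row lasts 1/12 s, in which the tool goes at most 41.7 mm and 7.16 degrees, less where a joint would pass 70% of its speed; a pose out of reach is approached as far as the arm can. A call is refused whole if a number of a shift passes 0.0417 or a number of a turn 7.16, either way. A call with a gripper value outside its range is refused whole. The fingers move at their own pace and stop on an object; "force" is the grip in N (left out, the last holds). Time passes only in rows, so rows that do not move let the fingers close, or fill a call up. It gives the time, the measured TCP pose, the force and the opening at its end, in the units of the state.
- env.get_state(): the state, without advancing time (a new reading comes with each control period).
- env.read_camera(name): name is "side" or "top"; returns (picture, depth): 400x640x3 uint8, red, green, blue; 400x640 float32, m along the optical axis (not along the pixel's ray), 0 where there is no reading.
- env.calibration(name): a dict with "fx", "fy", "cx", "cy" (pixels), "world_from_camera" (4x4, takes a point from camera to world coordinates). Camera axes: x right, y down, z forward; pixel columns grow to the right and rows downward; lengths in m; the calibration is good to about 2 mm. A picture is of the moment at which its call begins. calibration takes no time and is no camera call.
- env.hand_in(): hands the job in, once; it reports no verdict.
The state is a dict: "clock": time; "joint_pos": joint angles; "qvel": joint speeds; "tau": joint torques, N m; "tcp_pos": TCP position; "orientation": TCP orientation; "wrist_force": force on the tool from outside, world axes, zero at the start; "ft_torque": the same for the moment, N m; "finger_gap": finger opening in m.
Only numpy, scipy, OpenCV 4.12 (cv2) and the standard library are available. Lean on these libraries where they do the work, as an engineer would, in place of code of your own. Each camera call takes 0.05 s, during which the arm holds its last target. There are 200 camera calls.

### The job

A radio's circuit board sticks part-way out of the rework carrier: slide it gently along its rails until it is fully home against the end stop. Then turn the edge clamp's wing screw down (clockwise) until it bottoms on the board, by feel and without forcing it, for an overtightened screw tears its brass thread bush loose, and back it off a quarter of a turn so that the board stays captive but can grow when it is warmed; let go, and leave the other things on the bench where they are.

Things in the scene. Friction and masses are not known exactly. Their poses are not given: they have to be found in the camera images.
- carrier: rework carrier, fixed to the bench: grey preheater box (190 x 100 mm, top 32 mm high) under two aluminium card rails along its x (insides 89 mm apart, tops 64 mm high, x = -112 to +60 mm). Origin: centre, on the bench; x points along the rails from the open end on the robot's side to the end stop, y left, z up
- end_stop (a point): middle of the top of the aluminium cross beam at the rails' far end, 64 mm high, on the carrier's centre line at its x = +70 mm. The beam is 20 mm square and 146 mm long; its near face is the end stop, a ledge below it carries the board's far edge
- board (a joint): how far the board is pushed along the rails, in m: 0 is 45 mm short of home, 0.045 is fully home against the end stop. It runs only along the rails, with about 2 N of friction, and stays where it is left
- board_front (a point): middle of the board's near edge, at half its thickness, 56 mm above the bench. The board is a green plate 120 mm long, 90 mm wide, 2 mm thick, its top 57 mm above the bench, with parts up to 23 mm tall on it, none within 8 mm of this edge. A closed gripper fits between the rails and can push this edge. Axes as the carrier's
- board_land (a point): point on the board's top face, on its centre line, 9 mm from its far edge: the bare strip on which the clamp's foot comes down when the board is home. Short of home, the foot is beyond the board. Axes as the carrier's
- wing (a point): centre of the thumbscrew's steel wing head, an upright plate 26 mm long (its x axis), 8 mm thick (its y axis) and 20 mm tall, about 107 mm above the bench; z up along the screw. Pinch it across its thickness from above. It may stand at any yaw at the start. It is on a dark steel clamp that sits on the cross beam, within 25 mm of its middle; the bush on the clamp's arm tops out 20 mm or more below this point
- spindle: the screw's spindle, upright under the wing head; its origin is the centre of the underside of its foot, a 14 mm disc with a rubber face. Turning the head clockwise (seen from above) lowers head and foot together by 4 mm a turn. From the start it takes about a quarter to three quarters of a turn (1.6 to 4.4 rad) to bottom, differing each time, finer than these poses can tell
- bush_mark (a point): mark on the rim of the brass bush that carries the screw's thread in the clamp's arm, 10 mm from the screw's axis. The free screw drags with 0.04 N m and a little more while its rubber squeezes over the last tenth of a turn; at the bottom it stops dead and the torque climbs within a few degrees: 0.15 to 0.4 N m is firmly bottomed. Above 0.7 N m the bush breaks loose and turns with the screw
- meter: bystander: orange and black hand multimeter lying flat, 160 x 80 x 36 mm. Origin: centre of its underside
- solder: bystander: reel of solder standing on its flange, 56 mm diameter, 40 mm tall. Origin: centre of its underside
- driver: bystander: screwdriver with a blue handle, 180 mm long, lying flat along its x. Origin: middle of its length, on the bench
- mug: bystander: white mug, 80 mm diameter, 90 mm tall. Origin: centre of its underside

How it is judged:
By the outcome, as a careful person would: the job done as asked, in the order asked, and still so for the second after the job is handed in, with the robot touching nothing.
It also fails if it takes over 72 s, if anything falls off the work surface, if the arm or the gripper's body presses on something with over 40 N, if the wrist force passes 120 N, or if a joint passes its speed limit or range.

## Working session

There is one attempt and no reset: what is moved stays moved. The work goes in short steps, Python scripts to look and compute and a tool call to move; the robot and the scene stay as the last step left them, time stands still between calls to the robot, and variables do not carry over. Pictures are saved under pics/ and viewed, about 8 in all and at most 12, crops included, and the job is handed in when it is done.

Besides the shell and the picture viewer there is one more tool, called by a JSON object that holds its "fn" and its "kwargs", one argument or row to a line. play_rows: Moves the arm, as the interface text tells. Its arguments: {"type":"object","properties":{"steps":{"type":"array","items":{"type":"object","properties":{"claw":{"type":"number"},"dp":{"type":"array","items":{"type":"number"}},"angular":{"type":"array","items":{"type":"number"}}}}},"force":{"type":"number"}},"required":["steps"]}

```bash
mkdir -p pics; python3 - <<'E'
from workcell import env
import cv2,numpy as np
for n in("top","side"):
    im,d=env.read_camera(n); c=env.calibration(n)
    np.savez(f"{n}0.npz",im=im,d=d); cv2.imwrite(f"pics/{n}0.png",im[:,:,::-1])
    print(n,c["fx"],c["fy"],c["cx"],c["cy"]);print(np.round(c["world_from_camera"],4).tolist())
print(env.get_state())
E
```

```text
top 459.10943284926407 459.10943284926407 318.76259877681656 204.53996117175151
[[0.0217, -0.9875, 0.1559, 0.4442], [-0.9998, -0.0209, 0.0066, 0.0119], [-0.0033, -0.156, -0.9878, 1.009], [0.0, 0.0, 0.0, 1.0]]
side 377.6767529488854 377.6767529488854 321.0122875886314 197.66771271348668
[[0.6951, -0.4154, 0.5868, 0.0621], [-0.7187, -0.3788, 0.5831, -0.4662], [-0.0199, -0.827, -0.5618, 0.5641], [0.0, 0.0, 0.0, 1.0]]
{'clock': 0.1, 'joint_pos': array([ 1.07036641e+00,  3.13929345e-01,  4.51010814e-02,  1.30360467e+00,
       -6.00753063e-06,  1.43122988e+00]), 'qvel': array([ 0.00105332, -0.00283953,  0.00354831,  0.00046885, -0.00010512,
        0.00056254]), 'tau': array([ 1.96660709e-03, -4.81726956e+01,  2.99242437e+01,  1.27628751e-02,
       -1.07123205e-04, -4.82769408e-06]), 'tcp_pos': array([0.20280161, 0.53757833, 0.23849921]), 'orientation': array([-2.54557617e-04,  1.79454256e-01,  9.83765978e-01, -7.77706178e-04]), 'wrist_force': array([ 0.6240629 ,  0.0289759 , -0.43194843]), 'ft_torque': array([ 0.05175732, -0.0115222 , -0.01615911]), 'finger_gap': 0.08550389091907637}
```

View pics/top0.png

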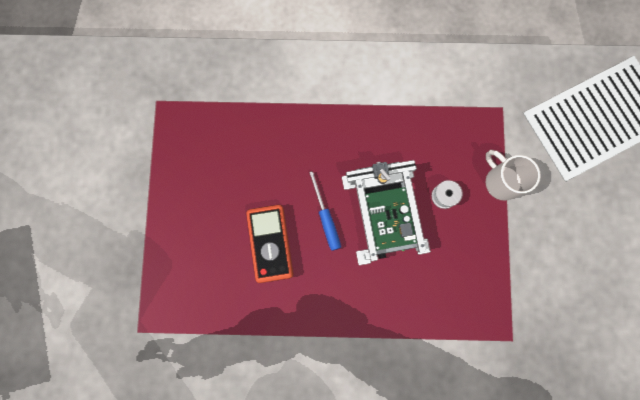

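View pics/side0.png

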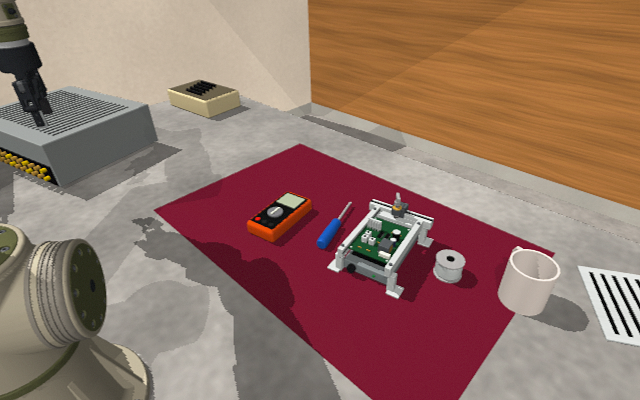

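The top view shows the carrier around (392,210), the wing near (382,172), the driver at (325,210), the meter at (270,245), the solder at (447,194) and the mug at (517,176). Next I'll zoom in and measure.

```bash
cat > h.py <<'E'
import numpy as np,cv2
from workcell import env
def cast(n,uv,z):
    c=env.calibration(n);T=c["world_from_camera"]
    uv=np.atleast_2d(uv).astype(float)
    r=np.c_[(uv[:,0]-c["cx"])/c["fx"],(uv[:,1]-c["cy"])/c["fy"],np.ones(len(uv))]@T[:3,:3].T
    return T[:3,3]+r*((z-T[2,3])/r[:,2])[:,None]
def cloud(n,d):
    c=env.calibration(n);T=c["world_from_camera"]
    v,u=np.mgrid[:400,:640]
    p=np.stack([(u-c["cx"])/c["fx"]*d,(v-c["cy"])/c["fy"]*d,d],-1)
    return p@T[:3,:3].T+T[:3,3]
E
python3 - <<'E'
from h import *
t=np.load("top0.npz");s=np.load("side0.npz")
a=cv2.resize(t["im"][150:275,335:465],None,fx=4,fy=4,interpolation=cv2.INTER_CUBIC)
b=cv2.resize(s["im"][180:305,325:435],None,fx=4,fy=4,interpolation=cv2.INTER_CUBIC)
b=cv2.copyMakeBorder(b,0,a.shape[0]-b.shape[0],0,0,cv2.BORDER_CONSTANT)
m=np.hstack([a,b])[:600]
cv2.imwrite("pics/zoom.png",cv2.resize(m,None,fx=.83,fy=.83)[:,:,::-1]); print(m.shape)
for n,q,box in(("top",t,(150,275,335,465)),("side",s,(180,305,325,435))):
    P=cloud(n,q["d"]); r0,r1,c0,c1=box
    P=P[r0:r1,c0:c1]; im=q["im"][r0:r1,c0:c1].astype(int)
    wht=(im.min(-1)>150)&(abs(P[...,2]-.064)<.006)
    w=P[wht]; rect=cv2.minAreaRect(w[:,:2].astype(np.float32)); print(n,"railtop",wht.sum(),rect,np.median(w[:,2]))
    hi=P[(P[...,2]>.095)&(P[...,2]<.14)]
    print("wing",len(hi),hi.mean(0),hi.min(0),hi.max(0), cv2.minAreaRect(hi[:,:2].astype(np.float32)))
    g=(im[...,1]>im[...,0]+25)&(im[...,1]>im[...,2]+10)&(abs(P[...,2]-.057)<.006)
    print("green",g.sum(),cv2.minAreaRect(P[g][:,:2].astype(np.float32)),np.median(P[g][:,2]))
E
```

```text
(500, 960, 3)
top railtop 1415 ((0.5888063311576843, -0.1259409487247467), (0.1999083310365677, 0.1451544463634491), 11.053820610046387) 0.06404518034212259
wing 70 [ 0.64911223 -0.11090622  0.10949093] [ 0.63846789 -0.1210074   0.09518298] [ 0.66042672 -0.10231084  0.11710915] ((0.6493659615516663, -0.1108403354883194), (0.02504771761596203, 0.009968564845621586), 37.29006576538086)
green 1460 ((0.569153904914856, -0.13261106610298157), (0.11987165361642838, 0.08393045514822006), 11.14135456085205) 0.05711832586619342
side railtop 932 ((0.5844423174858093, -0.12814930081367493), (0.19395995140075684, 0.14546747505664825), 10.901718139648438) 0.06383590481040757
wing 55 [ 0.64704732 -0.11576856  0.10745648] [ 0.63927382 -0.12402044  0.09554516] [ 0.6597801 -0.1033413  0.1151226] ((0.6504604816436768, -0.11401943862438202), (0.025496885180473328, 0.012739528901875019), 25.48530387878418)
green 802 ((0.5685585737228394, -0.13113930821418762), (0.12178117781877518, 0.08533357083797455), 11.1475191116333) 0.056893443007674405
```

View pics/zoom.png

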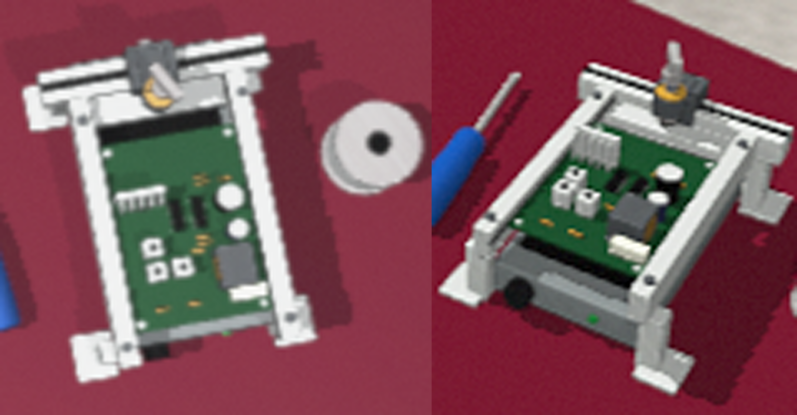

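Zoom: the carrier is yawed about 11° (depth agrees in both views), the board front is near (0.510,-0.1435) and the wing near (0.6495,-0.112) at roughly 37-40° yaw. Moving to the open end, gripper shut.

{"fn": "play_rows", "kwargs": {
  "steps": [
    {"claw": 255,"dp": [-0.0207,-0.0228,0],"angular": [0,0,0]},
    {"claw": 255,"dp": [-0.0207,-0.0228,0],"angular": [0,0,0]},
    {"claw": 255,"dp": [-0.0207,-0.0228,0],"angular": [0,0,0]},
    {"claw": 255,"dp": [-0.0207,-0.0228,0],"angular": [0,0,0]},
    {"claw": 255,"dp": [-0.0207,-0.0228,0],"angular": [0,0,0]},
    {"claw": 255,"dp": [-0.0207,-0.0228,0],"angular": [0,0,0]},
    {"claw": 255,"dp": [-0.0207,-0.0228,0],"angular": [0,0,0]},
    {"claw": 255,"dp": [-0.0207,-0.0228,0],"angular": [0,0,0]}
  ],
  "force": 20
}}

```text
clock: 0.77
tcp_pos: [0.2935, 0.3073, 0.239]
orientation: [-0.0, 0.179, 0.984, -0.0]
wrist_force: [0.9, 1.0, 0.4]
finger_gap: 0.0001
```

{"fn": "play_rows", "kwargs": {
  "steps": [
    {"claw": 255,"dp": [-0.0207,-0.0228,0],"angular": [0,0,0]},
    {"claw": 255,"dp": [-0.0207,-0.0228,0],"angular": [0,0,0]},
    {"claw": 255,"dp": [-0.0207,-0.0228,0],"angular": [0,0,0]},
    {"claw": 255,"dp": [-0.0207,-0.0228,0],"angular": [0,0,0]},
    {"claw": 255,"dp": [-0.0207,-0.0228,0],"angular": [0,0,0]},
    {"claw": 255,"dp": [-0.0207,-0.0228,0],"angular": [0,0,0]},
    {"claw": 255,"dp": [-0.0207,-0.0228,0],"angular": [0,0,0]},
    {"claw": 255,"dp": [-0.0207,-0.0228,0],"angular": [0,0,0]}
  ]
}}

```text
clock: 1.43
tcp_pos: [0.3841, 0.0783, 0.2391]
orientation: [-0.0, 0.179, 0.984, 0.0]
wrist_force: [1.1, 1.5, -0.1]
finger_gap: -0.0001
```

{"fn": "play_rows", "kwargs": {
  "steps": [
    {"claw": 255,"dp": [-0.0207,-0.0228,0],"angular": [0,0,0]},
    {"claw": 255,"dp": [-0.0207,-0.0228,0],"angular": [0,0,0]},
    {"claw": 255,"dp": [-0.0207,-0.0228,0],"angular": [0,0,0]},
    {"claw": 255,"dp": [-0.0207,-0.0228,0],"angular": [0,0,0]},
    {"claw": 255,"dp": [-0.0207,-0.0228,0],"angular": [0,0,0]},
    {"claw": 255,"dp": [-0.0207,-0.0228,0],"angular": [0,0,0]},
    {"claw": 255,"dp": [-0.0207,-0.0228,0],"angular": [0,0,0]},
    {"claw": 255,"dp": [-0.0207,-0.0228,0],"angular": [0,0,0]}
  ]
}}

```text
clock: 2.1
tcp_pos: [0.4747, -0.1508, 0.2389]
orientation: [-0.0, 0.18, 0.984, 0.0]
wrist_force: [0.5, 0.2, 0.9]
finger_gap: 0.0001
```

{"fn": "play_rows", "kwargs": {
  "steps": [
    {"claw": 255,"dp": [0,0,0.015],"angular": [0,0,-4]},
    {"claw": 255,"dp": [0,0,0.015],"angular": [0,0,-4]},
    {"claw": 255,"dp": [0,0,0.015],"angular": [0,0,-4]},
    {"claw": 255,"dp": [0,0,0.015],"angular": [0,0,-4]},
    {"claw": 255,"dp": [0,0,0.015],"angular": [0,0,-4]},
    {"claw": 255,"dp": [0,0,0.015],"angular": [0,0,-4]},
    {"claw": 255,"dp": [0,0,0.015],"angular": [0,0,-4]},
    {"claw": 255,"dp": [0,0,0.015],"angular": [0,0,-4]}
  ]
}}

```text
clock: 2.77
tcp_pos: [0.4743, -0.1492, 0.1182]
orientation: [-0.0, -0.1, 0.995, 0.0]
wrist_force: [0.2, 1.0, -0.4]
finger_gap: -0.0003
```

```bash
python3 - <<'E'
from h import *
from scipy.spatial.transform import Rotation as R
s=env.get_state(); q=s["orientation"]
M=R.from_quat(q,scalar_first=True).as_matrix()
print(s["clock"],s["tcp_pos"],s["joint_pos"],s["wrist_force"],s["ft_torque"],s["finger_gap"],"yaw",np.degrees(np.arctan2(M[1,1],M[0,1])))
t=np.load("top0.npz");im=t["im"].astype(int)
P=cloud("top",t["d"]);sub=np.s_[150:200,365:400]
m=np.zeros((400,640),bool);m[sub]=P[sub][...,2]>.095
v,u=np.nonzero(m);w=cast("top",np.c_[u,v],.117);w=w[:,:2]
c=w.mean(0);U,S,V=np.linalg.svd(w-c);print("wing",c,np.degrees(np.arctan2(V[0,1],V[0,0])),S/np.sqrt(len(w)))
# refine front edge of board and heights of clamp
a=np.radians(11.05);X=np.array([np.cos(a),np.sin(a)]);Y=np.array([-X[1],X[0]])
g=(im[...,1]>im[...,0]+25)&(im[...,1]>im[...,2]+10)&(abs(P[...,2]-.057)<.006)
g[:150]=0;g[:,:335]=0;g[275:]=0;g[:,465:]=0
gg=P[g][:,:2];b=gg@np.c_[X,Y];print("board along",np.percentile(b[:,0],[0,2,98,100]),"across",b[:,1].min(),b[:,1].max())
wc=c@np.c_[X,Y];print("wing along/across",wc)
near=P[150:200,365:400].reshape(-1,3);k=near[(near[:,2]>.07)]
print("clamp", np.c_[k[:,:2]@np.c_[X,Y]-wc,k[:,2]][::6].round(3).tolist())
E
```

```text
2.7667 [ 0.47428031 -0.14917644  0.11819462] [-4.66383757e-01  2.37772648e-01 -3.64625042e-01  9.69195033e-01
  6.87147566e-05 -6.67533024e-01] [ 0.22193173  0.95473178 -0.4045848 ] [0.03801583 0.00631523 0.05804665] -0.00028221267909882194 yaw 101.5249933513611
wing [ 0.64904318 -0.10970976] -174.3655086238369 [0.01209853 0.00854334]
board along [0.47319699 0.47515125 0.59145243 0.59312334] across -0.2812678658496011 -0.19720426560246956
wing along/across [ 0.61598253 -0.232075  ]
clamp [[-0.178, 0.159, 1.009], [0.033, -0.013, 0.076], [0.033, -0.004, 0.076], [0.03, -0.016, 0.078], [0.031, 0.003, 0.077], [0.029, -0.01, 0.078], [0.03, 0.009, 0.079], [0.028, -0.003, 0.079], [0.026, -0.015, 0.078], [0.026, 0.004, 0.081], [0.024, -0.008, 0.08], [0.026, 0.01, 0.077], [0.024, -0.002, 0.079], [0.022, -0.015, 0.076], [0.023, 0.004, 0.079], [0.02, -0.008, 0.079], [0.022, 0.011, 0.079], [0.019, -0.001, 0.079], [0.017, -0.013, 0.081], [0.019, 0.007, 0.076], [0.009, 0.001, 0.114], [0.019, 0.013, 0.071], [0.011, 0.005, 0.102], [0.013, -0.011, 0.08], [0.015, 0.01, 0.081], [0.006, 0.003, 0.111], [0.011, -0.014, 0.078], [0.012, 0.004, 0.078], [0.002, -0.001, 0.116], [0.011, 0.011, 0.079], [0.005, 0.002, 0.097], [0.006, -0.013, 0.079], [0.007, 0.006, 0.081], [-0.001, -0.001, 0.113], [0.006, 0.007, 0.076], [-0.001, -0.0, 0.103], [0.005, 0.007, 0.072], [-0.003, -0.0, 0.101], [-0.007, -0.01, 0.115], [-0.004, 0.001, 0.097], [-0.009, -0.008, 0.113], [-0.003, 0.002, 0.084], [-0.01, -0.005, 0.112], [-0.005, 0.004, 0.084], [-0.007, -0.008, 0.085], [-0.007, 0.002, 0.082], [-0.005, 0.007, 0.07], [-0.01, -0.004, 0.082], [-0.178, 0.159, 1.009]]
```

{"fn": "play_rows", "kwargs": {
  "steps": [
    {"claw": 255,"dp": [0,0,0.008],"angular": [0,0,0]},
    {"claw": 255,"dp": [0,0,0.008],"angular": [0,0,0]},
    {"claw": 255,"dp": [0,0,0.008],"angular": [0,0,0]},
    {"claw": 255,"dp": [0,0,0.008],"angular": [0,0,0]},
    {"claw": 255,"dp": [0,0,0.008],"angular": [0,0,0]},
    {"claw": 255,"dp": [0,0,0.008],"angular": [0,0,0]},
    {"claw": 255,"dp": [0,0,0.008],"angular": [0,0,0]},
    {"claw": 255,"dp": [0,0,0.008],"angular": [0,0,0]}
  ]
}}

```text
clock: 3.43
tcp_pos: [0.4748, -0.1494, 0.0546]
orientation: [0.0, -0.099, 0.995, -0.0]
wrist_force: [-0.4, -0.6, 0.5]
finger_gap: 0.0003
```

{"fn": "play_rows", "kwargs": {
  "steps": [
    {"claw": 255,"dp": [-0.0025,0,0],"angular": [0,0,0]},
    {"claw": 255,"dp": [-0.0025,0,0],"angular": [0,0,0]},
    {"claw": 255,"dp": [-0.0025,0,0],"angular": [0,0,0]},
    {"claw": 255,"dp": [-0.0025,0,0],"angular": [0,0,0]},
    {"claw": 255,"dp": [-0.0025,0,0],"angular": [0,0,0]},
    {"claw": 255,"dp": [-0.0025,0,0],"angular": [0,0,0]},
    {"claw": 255,"dp": [-0.0025,0,0],"angular": [0,0,0]},
    {"claw": 255,"dp": [-0.0025,0,0],"angular": [0,0,0]}
  ]
}}

```text
clock: 4.1
tcp_pos: [0.4947, -0.1454, 0.0554]
orientation: [0.0, -0.099, 0.995, -0.0]
wrist_force: [0.2, -0.2, 0.2]
finger_gap: -0.0001
```

{"fn": "play_rows", "kwargs": {
  "steps": [
    {"claw": 255,"dp": [-0.0015,0,0],"angular": [0,0,0]},
    {"claw": 255,"dp": [-0.0015,0,0],"angular": [0,0,0]},
    {"claw": 255,"dp": [-0.0015,0,0],"angular": [0,0,0]},
    {"claw": 255,"dp": [-0.0015,0,0],"angular": [0,0,0]},
    {"claw": 255,"dp": [-0.0015,0,0],"angular": [0,0,0]},
    {"claw": 255,"dp": [-0.0015,0,0],"angular": [0,0,0]},
    {"claw": 255,"dp": [-0.0015,0,0],"angular": [0,0,0]},
    {"claw": 255,"dp": [-0.0015,0,0],"angular": [0,0,0]}
  ]
}}

```text
clock: 4.77
tcp_pos: [0.5059, -0.143, 0.0552]
orientation: [-0.0, -0.099, 0.995, 0.0]
wrist_force: [-1.6, -0.5, -0.4]
finger_gap: -0.0
```

{"fn": "play_rows", "kwargs": {
  "steps": [
    {"claw": 255,"dp": [-0.0015,0,0],"angular": [0,0,0]},
    {"claw": 255,"dp": [-0.0015,0,0],"angular": [0,0,0]},
    {"claw": 255,"dp": [-0.0015,0,0],"angular": [0,0,0]},
    {"claw": 255,"dp": [-0.0015,0,0],"angular": [0,0,0]},
    {"claw": 255,"dp": [-0.0015,0,0],"angular": [0,0,0]},
    {"claw": 255,"dp": [-0.0015,0,0],"angular": [0,0,0]},
    {"claw": 255,"dp": [-0.0015,0,0],"angular": [0,0,0]},
    {"claw": 255,"dp": [-0.0015,0,0],"angular": [0,0,0]}
  ]
}}

```text
clock: 5.43
tcp_pos: [0.5179, -0.1406, 0.0552]
orientation: [-0.0, -0.099, 0.995, 0.0]
wrist_force: [-2.0, -0.2, 0.7]
finger_gap: -0.0002
```

{"fn": "play_rows", "kwargs": {
  "steps": [
    {"claw": 255,"dp": [-0.0008,0,0],"angular": [0,0,0]},
    {"claw": 255,"dp": [-0.0008,0,0],"angular": [0,0,0]},
    {"claw": 255,"dp": [-0.0008,0,0],"angular": [0,0,0]},
    {"claw": 255,"dp": [-0.0008,0,0],"angular": [0,0,0]},
    {"claw": 255,"dp": [-0.0008,0,0],"angular": [0,0,0]},
    {"claw": 255,"dp": [-0.0008,0,0],"angular": [0,0,0]},
    {"claw": 255,"dp": [-0.0008,0,0],"angular": [0,0,0]},
    {"claw": 255,"dp": [-0.0008,0,0],"angular": [0,0,0]}
  ]
}}

```text
clock: 6.1
tcp_pos: [0.5241, -0.1394, 0.0552]
orientation: [-0.0, -0.099, 0.995, 0.0]
wrist_force: [-1.7, 0.8, -0.0]
finger_gap: 0.0004
```

```bash
python3 - <<'E'
from h import *
t,_=env.read_camera("side");cv2.imwrite("pics/push.png",cv2.resize(t[170:310,320:460],None,fx=4,fy=4,interpolation=cv2.INTER_CUBIC)[:,:,::-1])
s=env.get_state();print(s["tcp_pos"],s["wrist_force"],s["ft_torque"])
E
```

```text
[ 0.5242839  -0.13933694  0.05525925] [-1.82310251  0.02552716  0.24069479] [0.05547425 0.39479813 0.02685929]
```

View pics/push.png

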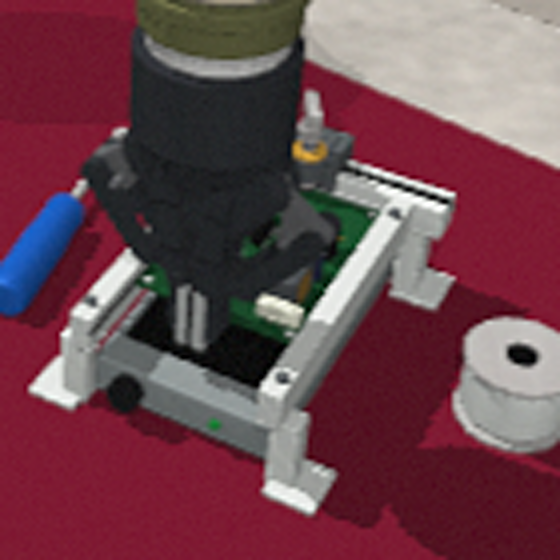

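The fingertips (pixel 190,330 in the crop) are on the board's edge and the board is sliding at about 2 N. I'll continue slowly.

{"fn": "play_rows", "kwargs": {
  "steps": [
    {"claw": 255,"dp": [-0.0005,0,0],"angular": [0,0,0]},
    {"claw": 255,"dp": [-0.0005,0,0],"angular": [0,0,0]},
    {"claw": 255,"dp": [-0.0005,0,0],"angular": [0,0,0]},
    {"claw": 255,"dp": [-0.0005,0,0],"angular": [0,0,0]},
    {"claw": 255,"dp": [-0.0005,0,0],"angular": [0,0,0]},
    {"claw": 255,"dp": [-0.0005,0,0],"angular": [0,0,0]},
    {"claw": 255,"dp": [-0.0005,0,0],"angular": [0,0,0]},
    {"claw": 255,"dp": [-0.0005,0,0],"angular": [0,0,0]}
  ]
}}

```text
clock: 6.82
tcp_pos: [0.528, -0.1386, 0.0553]
orientation: [0.0, -0.099, 0.995, 0.0]
wrist_force: [-2.4, 0.9, 0.6]
finger_gap: 0.0003
```

{"fn": "play_rows", "kwargs": {
  "steps": [
    {"claw": 255,"dp": [-0.0004,0,0],"angular": [0,0,0]},
    {"claw": 255,"dp": [-0.0004,0,0],"angular": [0,0,0]},
    {"claw": 255,"dp": [-0.0004,0,0],"angular": [0,0,0]},
    {"claw": 255,"dp": [-0.0004,0,0],"angular": [0,0,0]},
    {"claw": 255,"dp": [-0.0004,0,0],"angular": [0,0,0]},
    {"claw": 255,"dp": [-0.0004,0,0],"angular": [0,0,0]},
    {"claw": 255,"dp": [-0.0004,0,0],"angular": [0,0,0]},
    {"claw": 255,"dp": [-0.0004,0,0],"angular": [0,0,0]}
  ]
}}

```text
clock: 7.48
tcp_pos: [0.5311, -0.138, 0.0552]
orientation: [-0.0, -0.099, 0.995, 0.0]
wrist_force: [-2.5, 0.6, -0.1]
finger_gap: -0.0
```

{"fn": "play_rows", "kwargs": {
  "steps": [
    {"claw": 255,"dp": [-0.0003,0,0],"angular": [0,0,0]},
    {"claw": 255,"dp": [-0.0003,0,0],"angular": [0,0,0]},
    {"claw": 255,"dp": [-0.0003,0,0],"angular": [0,0,0]},
    {"claw": 255,"dp": [-0.0003,0,0],"angular": [0,0,0]},
    {"claw": 255,"dp": [-0.0003,0,0],"angular": [0,0,0]},
    {"claw": 255,"dp": [-0.0003,0,0],"angular": [0,0,0]},
    {"claw": 255,"dp": [-0.0003,0,0],"angular": [0,0,0]},
    {"claw": 255,"dp": [-0.0003,0,0],"angular": [0,0,0]}
  ]
}}

```text
clock: 8.15
tcp_pos: [0.5319, -0.1378, 0.0551]
orientation: [-0.002, -0.098, 0.995, -0.0]
wrist_force: [-7.5, -1.9, 3.0]
finger_gap: -0.0001
```

The force rose to 7.5 N and motion stopped where the geometry predicts, so the board is home. Backing off, lifting, and refining the wing pose from the first pictures.

{"fn": "play_rows", "kwargs": {
  "steps": [
    {"claw": 255,"dp": [0.005,0,0],"angular": [0,0,0]},
    {"claw": 255,"dp": [0.007,0,0],"angular": [0,0,0]},
    {"claw": 255,"dp": [0,0,-0.02],"angular": [0,0,0]},
    {"claw": 255,"dp": [0,0,-0.02],"angular": [0,0,0]},
    {"claw": 255,"dp": [0,0,-0.02],"angular": [0,0,0]},
    {"claw": 255,"dp": [0,0,-0.02],"angular": [0,0,0]},
    {"claw": 255,"dp": [0,0,-0.02],"angular": [0,0,0]},
    {"claw": 255,"dp": [0,0,-0.02],"angular": [0,0,0]}
  ]
}}

```text
clock: 8.82
tcp_pos: [0.5222, -0.1402, 0.1768]
orientation: [0.001, -0.099, 0.995, -0.0]
wrist_force: [-0.8, -0.8, 0.0]
finger_gap: 0.0001
```

```bash
python3 - <<'E'
from h import *
for n,box in(("top",np.s_[150:200,365:400]),("side",np.s_[185:225,385:415])):
    q=np.load(n+"0.npz");P=cloud(n,q["d"])
    for lo in(.095,.108):
        k=P[box].reshape(-1,3);k=k[(k[:,2]>lo)&(k[:,2]<.14)]
        c=k.mean(0);V=np.linalg.svd(k[:,:2]-c[:2])[2]
        print(n,lo,len(k),c,np.degrees(np.arctan(V[0,1]/V[0,0])),cv2.minAreaRect(k[:,:2].astype(np.float32)))
im,_=env.read_camera("top");im2,_=env.read_camera("side")
a=cv2.resize(im[150:275,330:455],(560,560),interpolation=cv2.INTER_CUBIC);b=cv2.resize(im2[185:225,380:420],(240,240),interpolation=cv2.INTER_CUBIC)
t=np.load("top0.npz")["im"];c=cv2.resize(t[155:195,362:402],(240,240),interpolation=cv2.INTER_CUBIC)
m=np.zeros((560,800,3),np.uint8);m[:,:560]=a;m[:240,560:]=b;m[280:520,560:]=c
cv2.imwrite("pics/home.png",m[:,:,::-1]);print(env.get_state()["tcp_pos"])
E
```

```text
top 0.095 70 [ 0.64911223 -0.11090622  0.10949093] 38.914587452331816 ((0.6493659615516663, -0.1108403354883194), (0.02504771761596203, 0.009968564845621586), 37.29006576538086)
top 0.108 51 [ 0.64945546 -0.11178751  0.11313701] 38.58555245699807 ((0.650001585483551, -0.11195793747901917), (0.024451514706015587, 0.0074128094129264355), 39.65404510498047)
side 0.095 55 [ 0.64704732 -0.11576856  0.10745648] 43.02820888489896 ((0.6504604816436768, -0.11401943862438202), (0.025496885180473328, 0.012739528901875019), 25.48530387878418)
side 0.108 31 [ 0.64773261 -0.11555605  0.11256973] 39.60224595834833 ((0.6507206559181213, -0.11400429904460907), (0.026378745213150978, 0.006493452005088329), 34.95193862915039)
[ 0.52436781 -0.14104888  0.179289  ]
```

View pics/home.png

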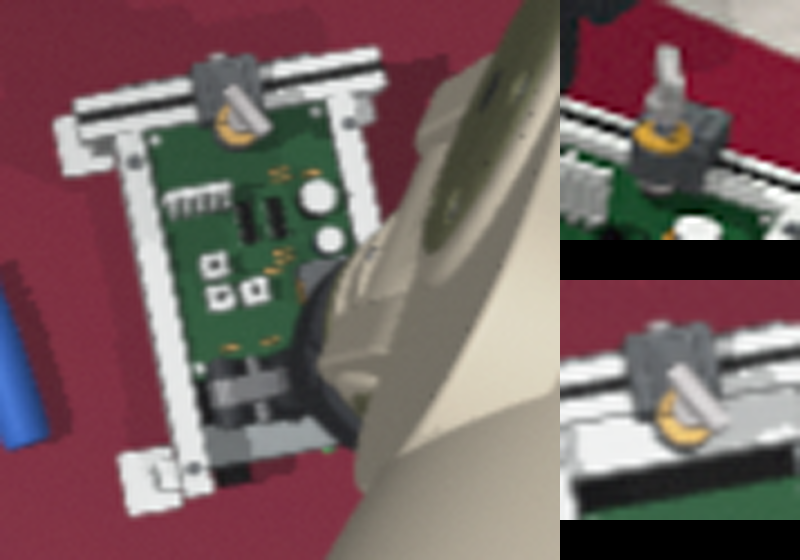

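The board is home: no gap is left under the beam in the top view (crop 150-330, 100-150) and the foot is over the board. The wing runs upper-left to lower-right at yaw ≈39°, centre ≈(0.650,-0.1125). Going above it.

{"fn": "play_rows", "kwargs": {
  "steps": [
    {"claw": 140,"dp": [-0.0161,0.0004,0],"angular": [0,0,0]},
    {"claw": 140,"dp": [-0.0161,0.0004,0],"angular": [0,0,0]},
    {"claw": 140,"dp": [-0.0161,0.0004,0],"angular": [0,0,0]},
    {"claw": 140,"dp": [-0.0161,0.0004,0],"angular": [0,0,0]},
    {"claw": 140,"dp": [-0.0161,0.0004,0],"angular": [0,0,0]},
    {"claw": 140,"dp": [-0.0161,0.0004,0],"angular": [0,0,0]},
    {"claw": 140,"dp": [-0.0161,0.0004,0],"angular": [0,0,0]},
    {"claw": 140,"dp": [-0.0161,0.0004,0],"angular": [0,0,0]}
  ]
}}

```text
clock: 9.58
tcp_pos: [0.6482, -0.1113, 0.1744]
orientation: [0.0, -0.099, 0.995, 0.0]
wrist_force: [0.8, -0.4, -0.6]
finger_gap: 0.0386
```

{"fn": "play_rows", "kwargs": {
  "steps": [
    {"claw": 140,"dp": [0,0,0.002],"angular": [0,0,-4]},
    {"claw": 140,"dp": [0,0,0.002],"angular": [0,0,-4]},
    {"claw": 140,"dp": [0,0,0.002],"angular": [0,0,-4]},
    {"claw": 140,"dp": [0,0,0.002],"angular": [0,0,-4]},
    {"claw": 140,"dp": [0,0,0.002],"angular": [0,0,-4]},
    {"claw": 140,"dp": [0,0,0.002],"angular": [0,0,-4]},
    {"claw": 140,"dp": [0,0,0.002],"angular": [0,0,-3.5]},
    {"claw": 140,"dp": [0,0,0.002],"angular": [0,0,0]}
  ]
}}

```text
clock: 10.25
tcp_pos: [0.6474, -0.1115, 0.1583]
orientation: [0.0, -0.333, 0.943, 0.0]
wrist_force: [0.3, -0.0, 0.2]
finger_gap: 0.0384
```

```bash
cat >> h.py <<'E'
def st():
    from scipy.spatial.transform import Rotation as R
    s=env.get_state();M=R.from_quat(s["orientation"],scalar_first=True).as_matrix()
    print("t",round(s["clock"],2),"tcp",s["tcp_pos"].round(4),"yaw",round(float(np.degrees(np.arctan2(M[1,1],M[0,1]))),2),"tilt",M[:,2].round(4),"F",s["wrist_force"].round(2),"T",s["ft_torque"].round(3),"tau6",s["tau"][5].round(3),"j6",s["joint_pos"][5].round(3),"gap",round(float(s["finger_gap"]),4))
    return s,M
E
python3 - <<'E'
from h import *
s,M=st();d=np.array([.650,-.1125,.102])-s["tcp_pos"];print("tool delta",M.T@d)
E
```

```text
t 10.25 tcp [ 0.6474 -0.1115  0.1583] yaw 128.91 tilt [ 1.e-04  4.e-04 -1.e+00] F [ 0.26 -0.05  0.23] T [-0.019 -0.01   0.068] tau6 -0.634 j6 -0.972 gap 0.0384
tool delta [-0.00141034 -0.00244928  0.05629438]
```

{"fn": "play_rows", "kwargs": {
  "steps": [
    {"claw": 140,"dp": [-0.0002,-0.0003,0.007],"angular": [0,0,0]},
    {"claw": 140,"dp": [-0.0002,-0.0003,0.007],"angular": [0,0,0]},
    {"claw": 140,"dp": [-0.0002,-0.0003,0.007],"angular": [0,0,0]},
    {"claw": 140,"dp": [-0.0002,-0.0003,0.007],"angular": [0,0,0]},
    {"claw": 140,"dp": [-0.0002,-0.0003,0.007],"angular": [0,0,0]},
    {"claw": 140,"dp": [-0.0002,-0.0003,0.007],"angular": [0,0,0]},
    {"claw": 140,"dp": [-0.0002,-0.0003,0.007],"angular": [0,0,0]},
    {"claw": 140,"dp": [-0.0002,-0.0003,0.007],"angular": [0,0,0]}
  ]
}}

```text
clock: 10.92
tcp_pos: [0.6501, -0.1123, 0.1025]
orientation: [-0.0, -0.332, 0.943, 0.0]
wrist_force: [-0.8, -0.4, -0.1]
finger_gap: 0.0386
```

```bash
python3 - <<'E'
from h import *
im,_=env.read_camera("side")
cv2.imwrite("pics/grasp.png",cv2.resize(im[150:250,340:460],None,fx=5,fy=5,interpolation=cv2.INTER_CUBIC)[:,:,::-1]);st()
E
```

```text
t 10.97 tcp [ 0.6494 -0.1121  0.1009] yaw 128.82 tilt [-2.2e-03  8.0e-04 -1.0e+00] F [ 0.05  0.21 -0.69] T [-0.012  0.013  0.012] tau6 0.001 j6 -0.97 gap 0.0388
```

View pics/grasp.png

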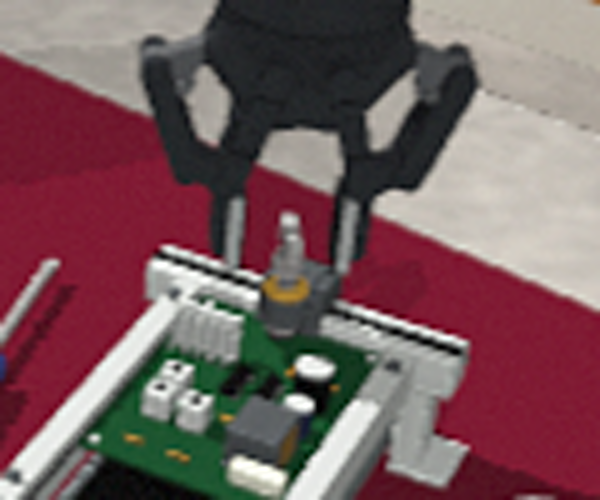

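The wing (290,240) stands centred between the pads, clear of the clamp. Pinching lightly.

{"fn": "play_rows", "kwargs": {
  "steps": [
    {"claw": 255,"dp": [0,0,0],"angular": [0,0,0]},
    {"claw": 255,"dp": [0,0,0],"angular": [0,0,0]},
    {"claw": 255,"dp": [0,0,0],"angular": [0,0,0]},
    {"claw": 255,"dp": [0,0,0],"angular": [0,0,0]},
    {"claw": 255,"dp": [0,0,0],"angular": [0,0,0]},
    {"claw": 255,"dp": [0,0,0],"angular": [0,0,0]},
    {"claw": 255,"dp": [0,0,0],"angular": [0,0,0]},
    {"claw": 255,"dp": [0,0,0],"angular": [0,0,0]}
  ],
  "force": 20
}}

```text
clock: 11.63
tcp_pos: [0.6511, -0.1133, 0.1037]
orientation: [0.001, -0.332, 0.943, -0.001]
wrist_force: [3.1, -4.3, -3.8]
finger_gap: 0.0073
```

```bash
python3 - <<'E'
from h import *
st()
E
```

```text
t 11.63 tcp [ 0.6511 -0.1133  0.1037] yaw 128.79 tilt [ 0.002  -0.0016 -1.    ] F [ 3.05 -4.26 -3.77] T [-0.896 -0.684  0.018] tau6 0.043 j6 -0.97 gap 0.0073
```

{"fn": "play_rows", "kwargs": {
  "steps": [
    {"claw": 255,"dp": [0,-0.0006,-0.0005],"angular": [0,0,0]},
    {"claw": 255,"dp": [0,-0.0006,-0.0005],"angular": [0,0,0]},
    {"claw": 255,"dp": [0,0,0],"angular": [0,0,0]},
    {"claw": 255,"dp": [0,0,0],"angular": [0,0,0]},
    {"claw": 255,"dp": [0,0,0],"angular": [0,0,0]},
    {"claw": 255,"dp": [0,0,0],"angular": [0,0,0]},
    {"claw": 255,"dp": [0,0,0],"angular": [0,0,0]},
    {"claw": 255,"dp": [0,0,0],"angular": [0,0,0]}
  ]
}}

```text
clock: 12.3
tcp_pos: [0.6511, -0.1134, 0.1038]
orientation: [-0.0, -0.332, 0.943, -0.0]
wrist_force: [4.6, -3.7, -8.0]
finger_gap: 0.0075
```

```bash
python3 - <<'E'
from h import *
st()
E
```

```text
t 12.3 tcp [ 0.6511 -0.1134  0.1038] yaw 128.82 tilt [ 0.e+00 -1.e-04 -1.e+00] F [ 4.58 -3.7  -7.98] T [-0.677 -0.895  0.014] tau6 0.032 j6 -0.971 gap 0.0075
```

{"fn": "play_rows", "kwargs": {
  "steps": [
    {"claw": 255,"dp": [0,-0.0005,0.001],"angular": [0,0,0]},
    {"claw": 255,"dp": [0,-0.0005,0.001],"angular": [0,0,0]},
    {"claw": 255,"dp": [0,0,0],"angular": [0,0,0]},
    {"claw": 255,"dp": [0,0,0],"angular": [0,0,0]},
    {"claw": 255,"dp": [0,0,0],"angular": [0,0,0]},
    {"claw": 255,"dp": [0,0,0],"angular": [0,0,0]},
    {"claw": 255,"dp": [0,0,0],"angular": [0,0,0]},
    {"claw": 255,"dp": [0,0,0],"angular": [0,0,0]}
  ]
}}

```text
clock: 12.97
tcp_pos: [0.6513, -0.1136, 0.1035]
orientation: [0.0, -0.333, 0.943, 0.0]
wrist_force: [-1.9, 0.4, 5.6]
finger_gap: 0.0076
```

```bash
python3 - <<'E'
from h import *
st()
E
```

```text
t 12.97 tcp [ 0.6513 -0.1136  0.1035] yaw 128.85 tilt [ 5.e-04  4.e-04 -1.e+00] F [-1.89  0.35  5.59] T [0.084 0.436 0.069] tau6 0.026 j6 -0.972 gap 0.0076
```

{"fn": "play_rows", "kwargs": {
  "steps": [
    {"claw": 255,"dp": [0,0,-0.0005],"angular": [0,0,3]},
    {"claw": 255,"dp": [0,0,0],"angular": [0,0,3]},
    {"claw": 255,"dp": [0,0,0],"angular": [0,0,3]},
    {"claw": 255,"dp": [0,0,0],"angular": [0,0,3]},
    {"claw": 255,"dp": [0,0,0],"angular": [0,0,3]},
    {"claw": 255,"dp": [0,0,0],"angular": [0,0,3]},
    {"claw": 255,"dp": [0,0,0],"angular": [0,0,3]},
    {"claw": 255,"dp": [0,0,0],"angular": [0,0,3]}
  ]
}}

```text
clock: 13.63
tcp_pos: [0.6514, -0.1137, 0.1033]
orientation: [0.0, -0.128, 0.992, 0.0]
wrist_force: [-0.3, -1.0, 3.2]
finger_gap: 0.0078
```

```bash
python3 - <<'E'
from h import *
st()
E
```

```text
t 13.63 tcp [ 0.6514 -0.1137  0.1033] yaw 104.7 tilt [ 2.e-04  5.e-04 -1.e+00] F [-0.29 -0.98  3.25] T [-0.017  0.123  0.07 ] tau6 -0.617 j6 -0.551 gap 0.0078
```

{"fn": "play_rows", "kwargs": {
  "steps": [
    {"claw": 255,"dp": [0,0,0],"angular": [0,0,5]},
    {"claw": 255,"dp": [0,0,0],"angular": [0,0,5]},
    {"claw": 255,"dp": [0,0,0],"angular": [0,0,5]},
    {"claw": 255,"dp": [0,0,0],"angular": [0,0,5]},
    {"claw": 255,"dp": [0,0,0],"angular": [0,0,5]},
    {"claw": 255,"dp": [0,0,0.0001],"angular": [0,0,5]},
    {"claw": 255,"dp": [0,0,0],"angular": [0,0,5]},
    {"claw": 255,"dp": [0,0,0],"angular": [0,0,5]}
  ]
}}

```text
clock: 14.3
tcp_pos: [0.6515, -0.1138, 0.1029]
orientation: [0.0, 0.22, 0.976, 0.0]
wrist_force: [0.6, -1.3, 0.3]
finger_gap: 0.0074
```

```bash
python3 - <<'E'
from h import *
st()
E
```

```text
t 14.3 tcp [ 0.6515 -0.1138  0.1029] yaw 64.59 tilt [ 2.e-04  4.e-04 -1.e+00] F [ 0.61 -1.31  0.26] T [-0.128 -0.108  0.025] tau6 -1.052 j6 0.149 gap 0.0074
```

{"fn": "play_rows", "kwargs": {
  "steps": [
    {"claw": 255,"dp": [0,0,0],"angular": [0,0,3]},
    {"claw": 255,"dp": [0,0,0],"angular": [0,0,3]},
    {"claw": 255,"dp": [0,0,0.0001],"angular": [0,0,3]},
    {"claw": 255,"dp": [0,0,0],"angular": [0,0,3]},
    {"claw": 255,"dp": [0,0,0],"angular": [0,0,3]},
    {"claw": 255,"dp": [0,0,0.0001],"angular": [0,0,1]},
    {"claw": 255,"dp": [0,0,0],"angular": [0,0,1]},
    {"claw": 255,"dp": [0,0,0],"angular": [0,0,1]}
  ]
}}

```text
clock: 14.97
tcp_pos: [0.6515, -0.1139, 0.1027]
orientation: [-0.0, 0.368, 0.93, 0.0]
wrist_force: [-0.9, -0.1, 0.8]
finger_gap: 0.0071
```

```bash
python3 - <<'E'
from h import *
st()
E
```

```text
t 14.97 tcp [ 0.6515 -0.1139  0.1027] yaw 46.8 tilt [ 1.e-04  3.e-04 -1.e+00] F [-0.94 -0.1   0.78] T [-0.033 -0.011  0.03 ] tau6 -0.184 j6 0.459 gap 0.0071
```

{"fn": "play_rows", "kwargs": {
  "steps": [
    {"claw": 255,"dp": [0,0,0],"angular": [0,0,1]},
    {"claw": 255,"dp": [0,0,0],"angular": [0,0,1]},
    {"claw": 255,"dp": [0,0,0],"angular": [0,0,1]},
    {"claw": 255,"dp": [0,0,0.0001],"angular": [0,0,1]},
    {"claw": 255,"dp": [0,0,0],"angular": [0,0,1]},
    {"claw": 255,"dp": [0,0,0],"angular": [0,0,1]},
    {"claw": 255,"dp": [0,0,0],"angular": [0,0,1]},
    {"claw": 255,"dp": [0,0,0],"angular": [0,0,1]}
  ]
}}

```text
clock: 15.63
tcp_pos: [0.6515, -0.1139, 0.1025]
orientation: [-0.0, 0.433, 0.902, 0.0]
wrist_force: [-1.9, 1.0, 3.3]
finger_gap: 0.0074
```

```bash
python3 - <<'E'
from h import *
st()
E
```

```text
t 15.63 tcp [ 0.6515 -0.1139  0.1025] yaw 38.73 tilt [ 1.e-04  2.e-04 -1.e+00] F [-1.88  0.98  3.27] T [ 0.104  0.237 -0.005] tau6 -0.182 j6 0.6 gap 0.0074
```

{"fn": "play_rows", "kwargs": {
  "steps": [
    {"claw": 255,"dp": [0,0,0],"angular": [0,0,1]},
    {"claw": 255,"dp": [0,0,0],"angular": [0,0,1]},
    {"claw": 255,"dp": [0,0,0],"angular": [0,0,1]},
    {"claw": 255,"dp": [0,0,0.0001],"angular": [0,0,1]},
    {"claw": 255,"dp": [0,0,0],"angular": [0,0,1]},
    {"claw": 255,"dp": [0,0,0],"angular": [0,0,1]},
    {"claw": 255,"dp": [0,0,0],"angular": [0,0,1]},
    {"claw": 255,"dp": [0,0,0],"angular": [0,0,1]}
  ]
}}

```text
clock: 16.3
tcp_pos: [0.6515, -0.114, 0.1025]
orientation: [0.0, 0.494, 0.869, 0.0]
wrist_force: [-1.9, 1.3, 4.6]
finger_gap: 0.0077
```

```bash
python3 - <<'E'
from h import *
st()
E
```

```text
t 16.3 tcp [ 0.6515 -0.114   0.1025] yaw 30.73 tilt [ 2.e-04  1.e-04 -1.e+00] F [-1.9   1.27  4.61] T [0.214 0.33  0.018] tau6 -0.182 j6 0.74 gap 0.0077
```

{"fn": "play_rows", "kwargs": {
  "steps": [
    {"claw": 255,"dp": [0,0,-0.0003],"angular": [0,0,1]},
    {"claw": 255,"dp": [0,0,0],"angular": [0,0,1]},
    {"claw": 255,"dp": [0,0,0],"angular": [0,0,1]},
    {"claw": 255,"dp": [0,0,0],"angular": [0,0,1]},
    {"claw": 255,"dp": [0,0,0],"angular": [0,0,1]},
    {"claw": 255,"dp": [0,0,0],"angular": [0,0,1]},
    {"claw": 255,"dp": [0,0,0],"angular": [0,0,1]},
    {"claw": 255,"dp": [0,0,0],"angular": [0,0,1]}
  ]
}}

```text
clock: 16.97
tcp_pos: [0.6515, -0.114, 0.1024]
orientation: [-0.0, 0.554, 0.833, 0.0]
wrist_force: [-0.6, 1.4, 0.9]
finger_gap: 0.0076
```

```bash
python3 - <<'E'
from h import *
st()
E
```

```text
t 16.97 tcp [ 0.6515 -0.114   0.1024] yaw 22.73 tilt [-2.e-04  2.e-04 -1.e+00] F [-0.58  1.44  0.91] T [0.177 0.063 0.066] tau6 -0.18 j6 0.88 gap 0.0076
```

{"fn": "play_rows", "kwargs": {
  "steps": [
    {"claw": 255,"dp": [0,0,0],"angular": [0,0,1]},
    {"claw": 255,"dp": [0,0,0],"angular": [0,0,1]},
    {"claw": 255,"dp": [0,0,0],"angular": [0,0,1]},
    {"claw": 255,"dp": [0,0,0],"angular": [0,0,1]},
    {"claw": 255,"dp": [0,0,0],"angular": [0,0,1]},
    {"claw": 255,"dp": [0,0,0],"angular": [0,0,1]},
    {"claw": 255,"dp": [0,0,0],"angular": [0,0,1]},
    {"claw": 255,"dp": [0,0,0],"angular": [0,0,1]}
  ]
}}

```text
clock: 17.63
tcp_pos: [0.6514, -0.114, 0.1023]
orientation: [-0.0, 0.611, 0.792, -0.0]
wrist_force: [-0.1, 1.1, -0.5]
finger_gap: 0.0075
```

```bash
python3 - <<'E'
from h import *
st()
E
```

```text
t 17.63 tcp [ 0.6514 -0.114   0.1023] yaw 14.73 tilt [-3.e-04  1.e-04 -1.e+00] F [-0.06  1.13 -0.5 ] T [0.168 0.01  0.039] tau6 -0.179 j6 1.019 gap 0.0075
```

{"fn": "play_rows", "kwargs": {
  "steps": [
    {"claw": 255,"dp": [0,0,0.0001],"angular": [0,0,1]},
    {"claw": 255,"dp": [0,0,0],"angular": [0,0,1]},
    {"claw": 255,"dp": [0,0,0],"angular": [0,0,1]},
    {"claw": 255,"dp": [0,0,0],"angular": [0,0,1]},
    {"claw": 255,"dp": [0,0,0],"angular": [0,0,1]},
    {"claw": 255,"dp": [0,0,0],"angular": [0,0,1]},
    {"claw": 255,"dp": [0,0,0],"angular": [0,0,1]},
    {"claw": 255,"dp": [0,0,0],"angular": [0,0,1]}
  ]
}}

```text
clock: 18.3
tcp_pos: [0.6514, -0.114, 0.1023]
orientation: [-0.0, 0.664, 0.747, -0.0]
wrist_force: [-0.1, 0.8, -1.6]
finger_gap: 0.0073
```

```bash
python3 - <<'E'
from h import *
st()
E
```

```text
t 18.3 tcp [ 0.6514 -0.114   0.1023] yaw 6.73 tilt [-3.e-04  2.e-04 -1.e+00] F [-0.13  0.78 -1.58] T [ 0.099 -0.061  0.035] tau6 -0.178 j6 1.159 gap 0.0073
```

{"fn": "play_rows", "kwargs": {
  "steps": [
    {"claw": 255,"dp": [0,0,0.0001],"angular": [0,0,1]},
    {"claw": 255,"dp": [0,0,0],"angular": [0,0,1]},
    {"claw": 255,"dp": [0,0,0],"angular": [0,0,1]},
    {"claw": 255,"dp": [0,0,0],"angular": [0,0,1]},
    {"claw": 255,"dp": [0,0,0],"angular": [0,0,1]},
    {"claw": 255,"dp": [0,0,0],"angular": [0,0,1]},
    {"claw": 255,"dp": [0,0,0],"angular": [0,0,1]},
    {"claw": 255,"dp": [0,0,0],"angular": [0,0,1]}
  ]
}}

```text
clock: 18.97
tcp_pos: [0.6514, -0.114, 0.1022]
orientation: [-0.0, 0.715, 0.699, -0.0]
wrist_force: [-0.8, 0.8, -3.5]
finger_gap: 0.0069
```

```bash
python3 - <<'E'
from h import *
st()
E
```

```text
t 18.97 tcp [ 0.6514 -0.114   0.1022] yaw -1.27 tilt [-3.e-04  1.e-04 -1.e+00] F [-0.79  0.77 -3.53] T [0.07  0.025 0.071] tau6 -0.177 j6 1.298 gap 0.0069
```

{"fn": "play_rows", "kwargs": {
  "steps": [
    {"claw": 255,"dp": [0,0,0.0003],"angular": [0,0,1]},
    {"claw": 255,"dp": [0,0,0],"angular": [0,0,1]},
    {"claw": 255,"dp": [0,0,0.0001],"angular": [0,0,1]},
    {"claw": 255,"dp": [0,0,0],"angular": [0,0,1]},
    {"claw": 255,"dp": [0,0,0],"angular": [0,0,1]},
    {"claw": 255,"dp": [0,0,0],"angular": [0,0,1]},
    {"claw": 255,"dp": [0,0,0],"angular": [0,0,1]},
    {"claw": 255,"dp": [0,0,0],"angular": [0,0,1]}
  ]
}}

```text
clock: 19.63
tcp_pos: [0.6514, -0.1141, 0.1021]
orientation: [-0.0, 0.762, 0.648, -0.0]
wrist_force: [-2.5, -1.3, -0.3]
finger_gap: 0.0074
```

```bash
python3 - <<'E'
from h import *
st()
E
```

```text
t 19.63 tcp [ 0.6514 -0.1141  0.1021] yaw -9.27 tilt [-0.  0. -1.] F [-2.54 -1.26 -0.25] T [0.089 0.41  0.008] tau6 -0.178 j6 1.438 gap 0.0074
```

{"fn": "play_rows", "kwargs": {
  "steps": [
    {"claw": 255,"dp": [0,0,0.0001],"angular": [0,0,1]},
    {"claw": 255,"dp": [0,0,0],"angular": [0,0,1]},
    {"claw": 255,"dp": [0,0,0],"angular": [0,0,1]},
    {"claw": 255,"dp": [0,0,0],"angular": [0,0,1]},
    {"claw": 255,"dp": [0,0,0],"angular": [0,0,1]},
    {"claw": 255,"dp": [0,0,0],"angular": [0,0,1]},
    {"claw": 255,"dp": [0,0,0],"angular": [0,0,1]},
    {"claw": 255,"dp": [0,0,0],"angular": [0,0,1]}
  ]
}}

```text
clock: 20.3
tcp_pos: [0.6514, -0.1141, 0.1019]
orientation: [-0.0, 0.805, 0.593, -0.0]
wrist_force: [-2.5, 0.7, 0.7]
finger_gap: 0.0073
```

```bash
python3 - <<'E'
from h import *
st()
E
```

```text
t 20.3 tcp [ 0.6514 -0.1141  0.1019] yaw -17.28 tilt [-1.e-04 -0.e+00 -1.e+00] F [-2.51  0.68  0.67] T [0.055 0.645 0.059] tau6 -0.179 j6 1.578 gap 0.0073
```

{"fn": "play_rows", "kwargs": {
  "steps": [
    {"claw": 255,"dp": [0,0,0.0001],"angular": [0,0,1]},
    {"claw": 255,"dp": [0,0,0],"angular": [0,0,1]},
    {"claw": 255,"dp": [0,0,0],"angular": [0,0,1]},
    {"claw": 255,"dp": [0,0,0],"angular": [0,0,1]},
    {"claw": 255,"dp": [0,0,0],"angular": [0,0,1]},
    {"claw": 255,"dp": [0,0,0],"angular": [0,0,1]},
    {"claw": 255,"dp": [0,0,0],"angular": [0,0,1]},
    {"claw": 255,"dp": [0,0,0],"angular": [0,0,1]}
  ]
}}

```text
clock: 20.97
tcp_pos: [0.6515, -0.1141, 0.1019]
orientation: [-0.0, 0.845, 0.535, -0.0]
wrist_force: [-4.2, -0.4, 2.9]
finger_gap: 0.0073
```

```bash
python3 - <<'E'
from h import *
st()
E
```

```text
t 20.97 tcp [ 0.6515 -0.1141  0.1019] yaw -25.27 tilt [-0. -0. -1.] F [-4.25 -0.37  2.85] T [0.03  0.865 0.013] tau6 -0.18 j6 1.717 gap 0.0073
```

{"fn": "play_rows", "kwargs": {
  "steps": [
    {"claw": 255,"dp": [0,0,0.0001],"angular": [0,0,1]},
    {"claw": 255,"dp": [0,0,0],"angular": [0,0,1]},
    {"claw": 255,"dp": [0,0,0],"angular": [0,0,1]},
    {"claw": 255,"dp": [0,0,0],"angular": [0,0,1]},
    {"claw": 255,"dp": [0,0,0],"angular": [0,0,1]},
    {"claw": 255,"dp": [0,0,0],"angular": [0,0,1]},
    {"claw": 255,"dp": [0,0,0],"angular": [0,0,1]},
    {"claw": 255,"dp": [0,0,0],"angular": [0,0,1]}
  ]
}}

```text
clock: 21.63
tcp_pos: [0.6515, -0.1141, 0.1017]
orientation: [-0.0, 0.88, 0.475, -0.0]
wrist_force: [-5.1, -0.9, 3.7]
finger_gap: 0.0073
```

```bash
python3 - <<'E'
from h import *
st()
E
```

```text
t 21.63 tcp [ 0.6515 -0.1141  0.1017] yaw -33.28 tilt [-0.  0. -1.] F [-5.08 -0.87  3.71] T [-0.005  1.077  0.119] tau6 -0.181 j6 1.857 gap 0.0073
```

{"fn": "play_rows", "kwargs": {
  "steps": [
    {"claw": 255,"dp": [-0.0003,-0.0004,-0.0003],"angular": [0,0,1]},
    {"claw": 255,"dp": [-0.0003,-0.0004,0],"angular": [0,0,1]},
    {"claw": 255,"dp": [0,0,0],"angular": [0,0,1]},
    {"claw": 255,"dp": [0,0,0],"angular": [0,0,1]},
    {"claw": 255,"dp": [0,0,0],"angular": [0,0,1]},
    {"claw": 255,"dp": [0,0,0],"angular": [0,0,1]},
    {"claw": 255,"dp": [0,0,0],"angular": [0,0,1]},
    {"claw": 255,"dp": [0,0,0],"angular": [0,0,1]}
  ]
}}

```text
clock: 22.3
tcp_pos: [0.6511, -0.1141, 0.1018]
orientation: [0.0, 0.911, 0.413, 0.0]
wrist_force: [2.0, 0.1, -2.5]
finger_gap: 0.0072
```

```bash
python3 - <<'E'
from h import *
st()
E
```

```text
t 22.3 tcp [ 0.6511 -0.1141  0.1018] yaw -41.27 tilt [ 1.e-03  2.e-04 -1.e+00] F [ 1.98  0.14 -2.45] T [ 0.028 -0.571  0.068] tau6 -0.177 j6 1.996 gap 0.0072
```

{"fn": "play_rows", "kwargs": {
  "steps": [
    {"claw": 255,"dp": [0,0,0],"angular": [0,0,1]},
    {"claw": 255,"dp": [0,0,0],"angular": [0,0,1]},
    {"claw": 255,"dp": [0,0,0],"angular": [0,0,1]},
    {"claw": 255,"dp": [0,0,0],"angular": [0,0,1]},
    {"claw": 255,"dp": [0,0,0],"angular": [0,0,1]},
    {"claw": 255,"dp": [0,0,0],"angular": [0,0,1]},
    {"claw": 255,"dp": [0,0,0],"angular": [0,0,1]},
    {"claw": 255,"dp": [0,0,0],"angular": [0,0,1]}
  ]
}}

```text
clock: 22.97
tcp_pos: [0.6509, -0.1141, 0.1017]
orientation: [-0.0, 0.937, 0.348, 0.0]
wrist_force: [5.3, 1.1, -7.2]
finger_gap: 0.0075
```

```bash
python3 - <<'E'
from h import *
st()
E
```

```text
t 22.97 tcp [ 0.6509 -0.1141  0.1017] yaw -49.27 tilt [ 6.e-04  2.e-04 -1.e+00] F [ 5.28  1.15 -7.25] T [ 0.002 -1.152  0.013] tau6 -0.176 j6 2.136 gap 0.0075
```

{"fn": "play_rows", "kwargs": {
  "steps": [
    {"claw": 255,"dp": [0.0003,0.0003,0.0004],"angular": [0,0,1]},
    {"claw": 255,"dp": [0,0,0],"angular": [0,0,1]},
    {"claw": 255,"dp": [0,0,0],"angular": [0,0,1]},
    {"claw": 255,"dp": [0,0,0.0001],"angular": [0,0,1]},
    {"claw": 255,"dp": [0,0,0],"angular": [0,0,1]},
    {"claw": 255,"dp": [0,0,0],"angular": [0,0,1]},
    {"claw": 255,"dp": [0,0,0],"angular": [0,0,1]},
    {"claw": 255,"dp": [0,0,0],"angular": [0,0,1]}
  ]
}}

```text
clock: 23.63
tcp_pos: [0.651, -0.1141, 0.1016]
orientation: [-0.0, 0.959, 0.282, 0.0]
wrist_force: [2.1, 1.2, -4.0]
finger_gap: 0.0072
```

```bash
python3 - <<'E'
from h import *
st()
E
```

```text
t 23.63 tcp [ 0.651  -0.1141  0.1016] yaw -57.27 tilt [ 2.e-04  2.e-04 -1.e+00] F [ 2.12  1.22 -3.97] T [ 0.125 -0.706  0.031] tau6 -0.176 j6 2.275 gap 0.0072
```

{"fn": "play_rows", "kwargs": {
  "steps": [
    {"claw": 255,"dp": [0,0,0.0001],"angular": [0,0,1]},
    {"claw": 255,"dp": [0,0,0],"angular": [0,0,1]},
    {"claw": 255,"dp": [0,0,0],"angular": [0,0,1]},
    {"claw": 255,"dp": [0,0,0],"angular": [0,0,1]},
    {"claw": 255,"dp": [0,0,0],"angular": [0,0,1]},
    {"claw": 255,"dp": [0,0,0],"angular": [0,0,1]},
    {"claw": 255,"dp": [0,0,0],"angular": [0,0,1]},
    {"claw": 255,"dp": [0,0,0],"angular": [0,0,1]}
  ]
}}

```text
clock: 24.3
tcp_pos: [0.651, -0.1141, 0.1015]
orientation: [-0.0, 0.977, 0.214, 0.0]
wrist_force: [1.5, 2.1, -1.0]
finger_gap: 0.0071
```

```bash
python3 - <<'E'
from h import *
st()
E
```

```text
t 24.3 tcp [ 0.651  -0.1141  0.1015] yaw -65.27 tilt [ 2.e-04  1.e-04 -1.e+00] F [ 1.5   2.05 -1.01] T [ 0.325 -0.61   0.057] tau6 -0.174 j6 2.415 gap 0.0071
```

{"fn": "play_rows", "kwargs": {
  "steps": [
    {"claw": 255,"dp": [0,0,0.0001],"angular": [0,0,1]},
    {"claw": 255,"dp": [0,0,0],"angular": [0,0,1]},
    {"claw": 255,"dp": [0,0,0],"angular": [0,0,1]},
    {"claw": 255,"dp": [0,0,0],"angular": [0,0,1]},
    {"claw": 255,"dp": [0,0,0],"angular": [0,0,1]},
    {"claw": 255,"dp": [0,0,0],"angular": [0,0,1]},
    {"claw": 255,"dp": [0,0,0],"angular": [0,0,1]},
    {"claw": 255,"dp": [0,0,0],"angular": [0,0,1]}
  ]
}}

```text
clock: 24.97
tcp_pos: [0.651, -0.1141, 0.1014]
orientation: [-0.0, 0.989, 0.145, 0.0]
wrist_force: [1.5, 1.5, 1.4]
finger_gap: 0.0077
```

```bash
python3 - <<'E'
from h import *
st()
E
```

```text
t 24.97 tcp [ 0.651  -0.1141  0.1014] yaw -73.27 tilt [ 2.e-04  1.e-04 -1.e+00] F [1.5  1.53 1.35] T [ 0.415 -0.408 -0.017] tau6 -0.173 j6 2.555 gap 0.0077
```

{"fn": "play_rows", "kwargs": {
  "steps": [
    {"claw": 255,"dp": [0,0,0],"angular": [0,0,1]},
    {"claw": 255,"dp": [0,0,0],"angular": [0,0,1]},
    {"claw": 255,"dp": [0,0,0],"angular": [0,0,1]},
    {"claw": 255,"dp": [0,0,0],"angular": [0,0,1]},
    {"claw": 255,"dp": [0,0,0],"angular": [0,0,1]},
    {"claw": 255,"dp": [0,0,0],"angular": [0,0,1]},
    {"claw": 255,"dp": [0,0,0],"angular": [0,0,1]},
    {"claw": 255,"dp": [0,0,0],"angular": [0,0,1]}
  ]
}}

```text
clock: 25.63
tcp_pos: [0.651, -0.1141, 0.1013]
orientation: [-0.0, 0.997, 0.076, 0.0]
wrist_force: [2.1, 2.7, 1.7]
finger_gap: 0.0075
```

```bash
python3 - <<'E'
from h import *
st()
E
```

```text
t 25.63 tcp [ 0.651  -0.1141  0.1013] yaw -81.27 tilt [ 1.e-04  1.e-04 -1.e+00] F [2.08 2.66 1.67] T [ 0.503 -0.376  0.051] tau6 -0.172 j6 2.694 gap 0.0075
```

{"fn": "play_rows", "kwargs": {
  "steps": [
    {"claw": 255,"dp": [0,0,0.0001],"angular": [0,0,1]},
    {"claw": 255,"dp": [0,0,0],"angular": [0,0,1]},
    {"claw": 255,"dp": [0,0,0],"angular": [0,0,1]},
    {"claw": 255,"dp": [0,0,0],"angular": [0,0,1]},
    {"claw": 255,"dp": [0,0,0],"angular": [0,0,1]},
    {"claw": 255,"dp": [0,0,0],"angular": [0,0,1]},
    {"claw": 255,"dp": [0,0,0],"angular": [0,0,1]},
    {"claw": 255,"dp": [0,0,0],"angular": [0,0,1]}
  ]
}}

```text
clock: 26.3
tcp_pos: [0.6509, -0.114, 0.1013]
orientation: [-0.0, 1.0, 0.007, 0.0]
wrist_force: [0.5, 2.5, 3.8]
finger_gap: 0.0076
```

```bash
python3 - <<'E'
from h import *
st()
E
```

```text
t 26.3 tcp [ 0.6509 -0.114   0.1013] yaw -89.23 tilt [ 1.e-04  0.e+00 -1.e+00] F [0.45 2.52 3.8 ] T [ 0.551 -0.252  0.784] tau6 0.519 j6 2.833 gap 0.0076
```

The bottom came up steeply inside that step, reading about 0.75 N m at the end. I'm reversing at once.

{"fn": "play_rows", "kwargs": {
  "steps": [
    {"claw": 255,"dp": [0,0,0],"angular": [0,0,-2]},
    {"claw": 255,"dp": [0,0,0],"angular": [0,0,-2]},
    {"claw": 255,"dp": [0,0,0],"angular": [0,0,-1]},
    {"claw": 255,"dp": [0,0,-0.0001],"angular": [0,0,-1]},
    {"claw": 255,"dp": [0,0,0],"angular": [0,0,-1]},
    {"claw": 255,"dp": [0,0,0],"angular": [0,0,-1]},
    {"claw": 255,"dp": [0,0,0],"angular": [0,0,-1]},
    {"claw": 255,"dp": [0,0,0],"angular": [0,0,-1]}
  ]
}}

```text
clock: 26.97
tcp_pos: [0.651, -0.1141, 0.1013]
orientation: [-0.0, 0.995, 0.095, 0.0]
wrist_force: [1.7, 2.4, 2.6]
finger_gap: 0.0075
```

```bash
python3 - <<'E'
from h import *
st()
im,_=env.read_camera("side");t,_=env.read_camera("top");np.savez("b1.npz",s=im,t=t)
z=np.load("side0.npz")["im"];z2=np.load("top0.npz")["im"]
f=lambda a,b:cv2.resize(a[b],(390,290),interpolation=cv2.INTER_CUBIC)
S=np.s_[195:225,382:422];T=np.s_[160:190,365:405]
cv2.imwrite("pics/bush.png",np.vstack([np.hstack([f(z,S),f(im,S)]),np.hstack([f(z2,T),f(t,T)])])[:,:,::-1]);st()
E
```

```text
t 26.97 tcp [ 0.651  -0.1141  0.1013] yaw -79.1 tilt [ 2.e-04  1.e-04 -1.e+00] F [1.66 2.39 2.63] T [ 0.653 -0.25  -0.022] tau6 0.189 j6 2.656 gap 0.0075
t 27.07 tcp [ 0.651  -0.1141  0.1014] yaw -79.14 tilt [ 2.e-04  0.e+00 -1.e+00] F [1.05 3.03 3.87] T [ 0.662 -0.298  0.021] tau6 -0.11 j6 2.657 gap 0.0075
```

View pics/bush.png

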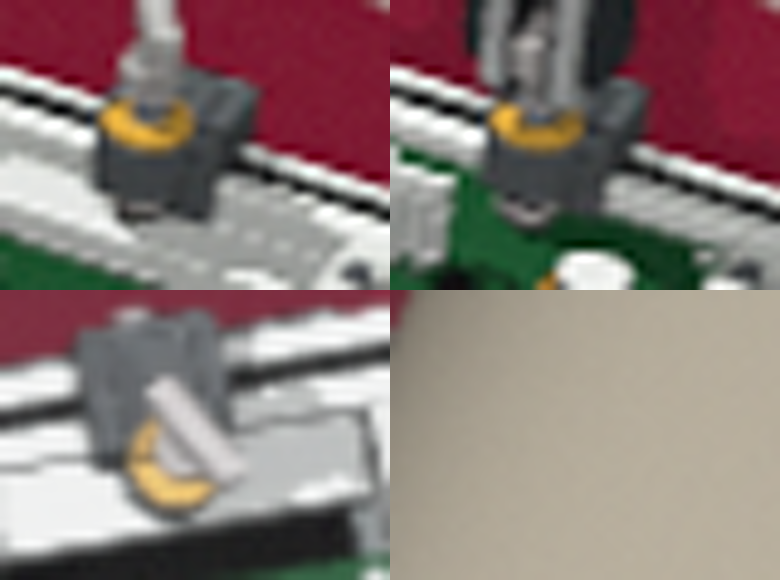

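The brass bush and clamp look unmoved (top and right panels, ring at (145,125)), but the rim mark is too small to resolve. The foot is now over the green strip. Backing off so the total from the bottom is a quarter turn.

{"fn": "play_rows", "kwargs": {
  "steps": [
    {"claw": 255,"dp": [0,0,-0.0002],"angular": [0,0,-5]},
    {"claw": 255,"dp": [0,0,-0.0001],"angular": [0,0,-5]},
    {"claw": 255,"dp": [0,0,0],"angular": [0,0,-5]},
    {"claw": 255,"dp": [0,0,-0.0001],"angular": [0,0,-5]},
    {"claw": 255,"dp": [0,0,0],"angular": [0,0,-5]},
    {"claw": 255,"dp": [0,0,-0.0001],"angular": [0,0,-5]},
    {"claw": 255,"dp": [0,0,0],"angular": [0,0,-5]},
    {"claw": 255,"dp": [0,0,-0.0001],"angular": [0,0,-5]}
  ]
}}

```text
clock: 27.73
tcp_pos: [0.6511, -0.1142, 0.1017]
orientation: [0.0, 0.902, 0.431, 0.0]
wrist_force: [1.3, 3.1, 1.6]
finger_gap: 0.0073
```

```bash
python3 - <<'E'
from h import *
st()
E
```

```text
t 27.73 tcp [ 0.6511 -0.1142  0.1017] yaw -38.94 tilt [ 2.e-04  0.e+00 -1.e+00] F [1.32 3.12 1.63] T [ 0.61  -0.462 -0.011] tau6 1.049 j6 1.955 gap 0.0073
```

{"fn": "play_rows", "kwargs": {
  "steps": [
    {"claw": 255,"dp": [0,0,0],"angular": [0,0,-6]},
    {"claw": 255,"dp": [0,0,-0.0001],"angular": [0,0,-6]},
    {"claw": 255,"dp": [0,0,0],"angular": [0,0,-6]},
    {"claw": 255,"dp": [0,0,-0.0001],"angular": [0,0,-6]},
    {"claw": 255,"dp": [0,0,0],"angular": [0,0,-6]},
    {"claw": 255,"dp": [0,0,-0.0001],"angular": [0,0,-6]},
    {"claw": 255,"dp": [0,0,0],"angular": [0,0,-4]},
    {"claw": 255,"dp": [0,0,-0.0001],"angular": [0,0,-2]}
  ]
}}

```text
clock: 28.4
tcp_pos: [0.6512, -0.1142, 0.1022]
orientation: [0.0, 0.688, 0.725, 0.0]
wrist_force: [2.6, 3.4, 1.4]
finger_gap: 0.0072
```

{"fn": "play_rows", "kwargs": {
  "steps": [
    {"claw": 255,"dp": [0,0,0],"angular": [0,0,0]},
    {"claw": 255,"dp": [0,0,0],"angular": [0,0,0]},
    {"claw": 140,"dp": [0,0,0],"angular": [0,0,0]},
    {"claw": 140,"dp": [0,0,0],"angular": [0,0,0]},
    {"claw": 140,"dp": [0,0,0],"angular": [0,0,0]},
    {"claw": 140,"dp": [0,0,0],"angular": [0,0,0]},
    {"claw": 140,"dp": [0,0,0],"angular": [0,0,0]},
    {"claw": 140,"dp": [0,0,0],"angular": [0,0,0]}
  ]
}}

```text
clock: 29.07
tcp_pos: [0.6507, -0.1143, 0.1021]
orientation: [-0.0, 0.69, 0.724, -0.0]
wrist_force: [-0.3, 0.5, -0.0]
finger_gap: 0.0384
```

```bash
python3 - <<'E'
from h import *
st()
E
```

```text
t 29.07 tcp [ 0.6507 -0.1143  0.1021] yaw 2.81 tilt [-6.e-04 -0.e+00 -1.e+00] F [-0.27  0.52 -0.01] T [ 0.012 -0.01  -0.001] tau6 0.002 j6 1.227 gap 0.0384
```

{"fn": "play_rows", "kwargs": {
  "steps": [
    {"claw": 140,"dp": [0,0,-0.01],"angular": [0,0,0]},
    {"claw": 140,"dp": [0,0,-0.015],"angular": [0,0,0]},
    {"claw": 140,"dp": [0,0,-0.02],"angular": [0,0,0]},
    {"claw": 140,"dp": [0,0,-0.02],"angular": [0,0,0]},
    {"claw": 140,"dp": [0,0,-0.02],"angular": [0,0,0]},
    {"claw": 140,"dp": [0,0,-0.02],"angular": [0,0,0]},
    {"claw": 140,"dp": [0,0,-0.02],"angular": [0,0,0]},
    {"claw": 140,"dp": [0,0,-0.01],"angular": [0,0,0]}
  ]
}}

```text
clock: 29.73
tcp_pos: [0.6518, -0.1144, 0.2412]
orientation: [0.002, 0.689, 0.724, 0.001]
wrist_force: [1.3, -0.4, 0.0]
finger_gap: 0.0388
```

{"fn": "play_rows", "kwargs": {
  "steps": [
    {"claw": 140,"dp": [0.02,-0.01,0],"angular": [0,0,0]},
    {"claw": 140,"dp": [0.035,-0.015,0],"angular": [0,0,0]},
    {"claw": 140,"dp": [0.035,-0.015,0],"angular": [0,0,0]},
    {"claw": 140,"dp": [0.035,-0.015,0],"angular": [0,0,0]},
    {"claw": 140,"dp": [0.035,-0.015,0],"angular": [0,0,0]},
    {"claw": 140,"dp": [0.035,-0.015,0],"angular": [0,0,0]},
    {"claw": 140,"dp": [0.035,-0.015,0],"angular": [0,0,0]},
    {"claw": 140,"dp": [0.02,-0.01,0],"angular": [0,0,0]}
  ]
}}

```text
clock: 30.4
tcp_pos: [0.5266, 0.133, 0.2377]
orientation: [-0.0, 0.689, 0.725, 0.0]
wrist_force: [0.7, -0.3, 0.2]
finger_gap: 0.0386
```

```bash
python3 - <<'E'
from h import *
st()
t,d=env.read_camera("top");im,_=env.read_camera("side");t0=np.load("top0.npz")["im"]
P=cloud("top",d);k=P[150:200,365:400].reshape(-1,3);k=k[(k[:,2]>.1)&(k[:,2]<.14)];c=k.mean(0);V=np.linalg.svd(k[:,:2]-c[:2])[2]
print("wing",len(k),c,np.degrees(np.arctan2(V[0,1],V[0,0])))
g=(t[...,1]>t[...,0].astype(int)+25)&(t[...,1]>t[...,2].astype(int)+10)&(abs(P[...,2]-.057)<.006);g[:150]=0;g[:,:335]=0;g[275:]=0;g[:,465:]=0
a=np.radians(11.05);print("board along",np.percentile(P[g][:,:2]@[np.cos(a),np.sin(a)],[0,2,98,100]))
f=lambda a,b:cv2.resize(a[b],(400,300),interpolation=cv2.INTER_CUBIC)
T=np.s_[160:190,365:405];S=np.s_[195:225,382:422]
cv2.imwrite("pics/end.png",np.vstack([np.hstack([f(t0,T),f(t,T)]),np.hstack([f(t,np.s_[140:290,240:440]),f(im,S)])])[:,:,::-1])
E
```

```text
t 30.4 tcp [0.5266 0.133  0.2377] yaw 2.95 tilt [-5.e-04  9.e-04 -1.e+00] F [ 0.73 -0.33  0.23] T [-0.027 -0.029  0.024] tau6 -0.236 j6 1.618 gap 0.0386
wing 51 [ 0.64929638 -0.11131504  0.11146891] -88.54671634363504
board along [0.50598991 0.5072381  0.62138848 0.62521699]
```

View pics/end.png

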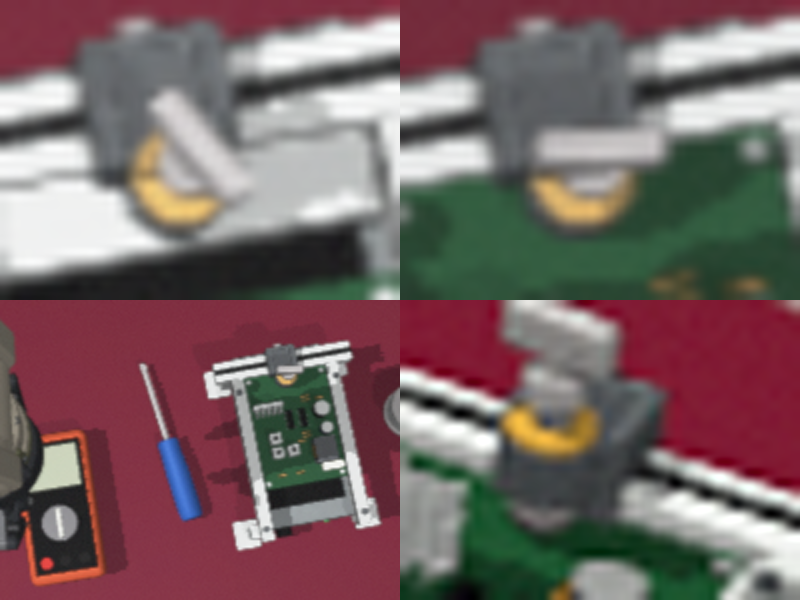

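The wing now stands at about 92° (pixel 600,145), backed off as planned. The board is home, its front edge along the rails at 0.506 with no gap at the beam. The driver and meter haven't moved and the gripper is clear. Handing in.

```bash
python3 -c "
from workcell import env
print(env.hand_in(),env.get_state()['clock'])"
```

```text
the job is handed in; nothing more can be done
the job is handed in; nothing more can be done
```

I slid the board home, turned the screw down until it bottomed and backed it off about a quarter turn. However, the torque spiked past the 0.7 N m limit as it bottomed, so the bush may have turned slightly.

- **Board:** It slid at about 2 N until the push rose to 7.5 N and motion stopped. In the last top view the near edge has moved about 33 mm and no gap is left at the end stop.
- **Screw:** I turned it clockwise at a steady drag of about 0.04 N m. It stopped dead somewhere between 210° and 218° of turn, inside a single 8° step. The rubber squeeze I was counting on as a warning did not show.
- **Torque at the bottom:** The wrist sensor read 0.78 N m and the last joint's torque suggests 0.65–0.74 N m. That is above the 0.4 I aimed for. I reversed in the next move. The bush and clamp look unmoved in the pictures, but the bush's rim mark is too small to resolve.
- **Back-off:** The head ended 92° back from the last tightening angle. That is about 90° from my estimate of the bottom, good to roughly 4°. I did not re-approach the bottom to measure it more closely. The final picture shows the wing at about 92° yaw, which agrees with the gripper's angle when it let go.
- **Release:** The gripper is clear of everything. The driver and meter look unmoved in the last view; I did not check the solder and mug again. The clock read about 30 s just before hand-in.

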